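# Clamp the squat canister's bail clasp

## Task

Two white canisters stand on the worktop with their lids on but their front wire clasps standing open. Swing the clasp of the short, wide canister down over its dead centre until it snaps home, flat along the front of the canister and clamps the lid; leave the clasp of the tall, narrow one open, as it is still to be filled. Let go when it is shut.

Things in the scene. Friction and masses are not known exactly. Their poses are not given: they have to be found in the camera images.
- squat_canister: short, wide white stoneware canister, 112 mm across, about 122 mm high with its lid; heavy, does not shift. Origin at the centre of its underside, z up; its front, with the clasp, looks along its own -x. The clasp's pivot runs along the canister's y, 65 mm in front of its axis (x = -65 mm, y = 0) and 96 mm above the worktop
- squat_plate (a point): centre of the thumb plate of the squat canister's clasp, 38 mm from the pivot. The clasp is a steel wire loop 36 mm wide and 55 mm long, filled from 23 to 53 mm from the pivot by this flat plate (32 mm wide, 3 mm thick). The point's z axis points from the plate to the pivot, y along the pivot
- squat_clasp (a joint): swing of that clasp, rad: 0 = hanging straight down in front of the canister (clamped, end stop), 1.57 = straight out to the front, 1.8 to 2.0 at the start. Shutting takes up to 0.2 N m (5 N at 40 mm from the pivot), most at about 1.2 rad; dead centre is at 0.5: past it the clasp snaps shut and stays, short of it it springs back or stays half way
- tall_canister: tall, narrow white stoneware canister, 82 mm across, about 182 mm high with its lid, does not shift; origin at the centre of its underside, front along its own -x. Its clasp is of the same size, pivot 50 mm in front of its axis and 156 mm above the worktop
- tall_clasp (a joint): swing of the tall canister's clasp, rad, counted the same way: 0 = clamped, 1.8 to 2.0 = open as at the start
Things that resemble listed ones, but are neither listed nor needed, are in the scene too. Leave any green look-alike of the squat_canister alone. Leave any purple look-alike of the tall_canister alone.

How it is judged:
At the end, for the whole second after the job is handed in: the squat canister's clasp is shut (within 0.12 rad, 7 degrees, of its end stop) and stays so; the tall canister's clasp is still open (more than 1.3 rad) (value of joint squat_clasp below 0.12 rad and value of joint tall_clasp above 1.3 rad); the robot touches nothing.
It fails at once if the tall canister's clasp is swung towards shut (below 1.2 rad) (value of joint tall_clasp below 1.2 rad).
It also fails if it takes over 32 s, if anything falls off the work surface, if the arm or the gripper's body presses on something with over 40 N, if the wrist force passes 120 N, or if a joint passes its speed limit or range.

## Robot

A 6-joint arm with a two-finger parallel gripper is mounted at the origin on a cart in front of the work surface, level with it; the furniture and walls round the work are solid. World frame = base frame: x ahead of the robot, y to its left, z up, the work surface at z = 0. Lengths are in m, angles in rad, forces in N, time in s.
With the tool pointing down it reaches from about 0.325 to 0.9 m from the base axis. Payload 6.1 kg.
Tool frame: the origin (TCP) lies midway between the tips of the shut fingers; the grasp point (between the pads) lies 19 mm behind it; x points along the fingers, y is the direction in which the jaws open and shut, and the axes are right-handed (so a half turn about x gives the same grasp; the last joint's range is limited). The gripper opens to 85 mm and grips with 20 to 120 N. Pads are 22 mm wide; open, the fingers measure 114 mm over their backs; the gripper's body (76 mm by 85 mm) begins 54 mm behind the grasp point. The pads swing forward as they close: fully open they stand 13 mm farther back than shut.
Start: joints at [-1.342, 0.22, 1.526, -0, 1.395, -0.126], TCP at [0.217, -0.586, 0.231] pointing down, gripper open.
Joint ranges: [-2.98, 2.98], [-0.91, 2.08], [0.09, 2.57], [-1.24, 4.39], [0.2, 2.65], [-2.68, 2.68]. Speed limits (rad/s): [2.57, 2.57, 3.01, 3.14, 3.14, 3.14].

## Interface

Orientations are given as [roll, pitch, yaw] about the fixed x, y, z axes, in that order (R = Rz(yaw) Ry(pitch) Rx(roll)).
In Python, from plant import movep, move_l, set_joints, gripper_to, hold, inverse_kinematics, observe, get_image, get_calibration, Unreachable, job_done gives the robot as it stands. Calls block until the motion is done:
- movep(position, orientation): joint-space move of the TCP to a pose.
- move_l(position, feed=0.15, rotation=None, max_force=None): straight line of the TCP; rotation=None keeps the orientation; feed is the mean speed in m/s. With max_force (N) it stops when the force on the tool has changed by that much, and returns True; else False.
- set_joints(angles): joint-space move.
- gripper_to(opening, f_grip=None): finger opening in m; f_grip is the grip in N (None keeps the last); returns when the fingers have stopped.
- hold(seconds).
- inverse_kinematics(position, orientation): joint angles nearest the present ones, or None.
- observe(): the state.
- get_image(name): name is "scene" or "top" or "wrist"; returns (picture, depth): 400x640x3 uint8, red, green, blue; 400x640 float32, m along the optical axis (not along the pixel's ray), 0 where there is no reading.
- get_calibration(name): a dict with "intrinsics" (3x3 intrinsics, pixels), "dist_coeffs" ([k1, k2, p1, p2, k3] as OpenCV has them; the pictures are not rectified), "world_from_camera" (4x4, takes a point from camera to world coordinates). Camera axes: x right, y down, z forward; pixel columns grow to the right and rows downward; lengths in m; the calibration is good to about 2 mm. A picture is of the moment at which its call begins: read the wrist's pose just before it. get_calibration takes no time and is no camera call; for the wrist camera it gives the pose at the moment of the call.
A pose or a line that the arm cannot do raises Unreachable and nothing moves.
- job_done(): hands the job in, once; it reports no verdict.
The state is a dict: "time_s": time; "q": joint angles; "joint_velocities": joint speeds; "joint_torque": joint torques, N m; "eef_pos": TCP position; "tcp_rot": TCP orientation; "ft_force": force on the tool from outside, world axes, zero at the start; "torque": the same for the moment, N m; "opening": finger opening in m.
Only numpy, scipy, OpenCV 4.12 (cv2) and the standard library are available. Lean on these libraries where they do the work, as an engineer would, in place of code of your own. Each camera call takes 0.05 s, during which the arm holds its last target.

## Working session

There is one attempt and no reset: what is moved stays moved. The work goes in short steps, each a Python script; the robot and the scene stay as the last script left them, time stands still between calls to the robot, and variables do not carry over. Pictures are saved under pics/ and viewed, and the job is handed in when it is done.

```bash
mkdir -p pics; ls; python3 - <<'E'
from plant import *
import cv2,numpy as np
for n in ["scene","top"]:
    p,d=get_image(n); c=get_calibration(n)
    cv2.imwrite(f"pics/{n}0.png",p[:,:,::-1]); np.savez(f"{n}0.npz",p=p,d=d,K=c["intrinsics"],D=c["dist_coeffs"],T=c["world_from_camera"])
    print(n,np.round(c["world_from_camera"],3).tolist())
print(observe()["time_s"])
E
```

```text
pics
scene [[-0.676, -0.393, 0.624, 0.066], [-0.737, 0.385, -0.556, 0.465], [-0.022, -0.835, -0.55, 0.574], [0.0, 0.0, 0.0, 1.0]]
top [[-0.347, -0.882, 0.32, 0.302], [-0.938, 0.324, -0.125, 0.106], [0.006, -0.343, -0.939, 0.952], [0.0, 0.0, 0.0, 1.0]]
0.1
```

View pics/scene0.png

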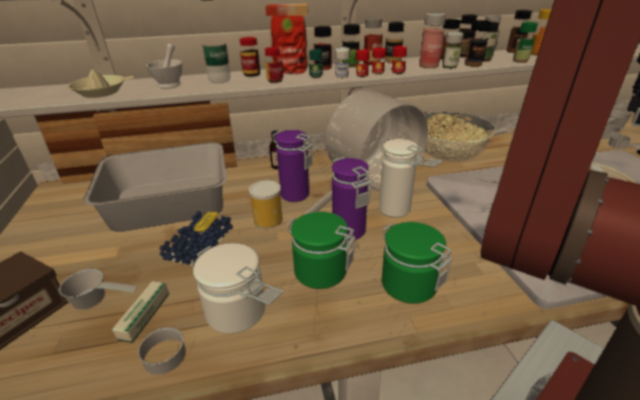

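View pics/top0.png

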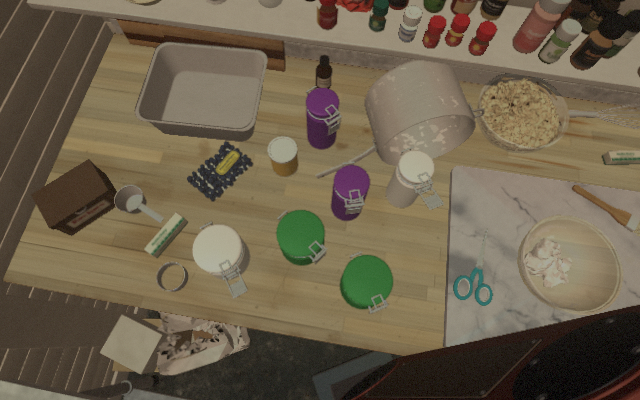

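The white squat canister is at scene (230,290) with its open plate at about (265,295). In the top view its lid is at (218,250) and its plate at (237,286). The white tall one is at top (410,180), well clear of it. Next I'll measure the squat one.

```bash
cat > h.py <<'E'
import cv2,numpy as np
def cloud(n):
    z=np.load(n); d=z['d'];H,W=d.shape
    u,v=np.meshgrid(np.arange(W),np.arange(H))
    x=cv2.undistortPoints(np.stack([u,v],-1).reshape(-1,1,2).astype(np.float64),z['K'],z['D']).reshape(H,W,2)
    P=np.concatenate([x*d[...,None],d[...,None]],-1)
    P=P@z['T'][:3,:3].T+z['T'][:3,3]; P[d==0]=np.nan
    return z['p'],P
E
python3 - <<'E'
from h import *
from scipy.optimize import least_squares
for n,c in [("top0.npz",(190,245,220,280)),("scene0.npz",(190,265,240,330))]:
    p,P=cloud(n)
    u0,u1,v0,v1=c
    Q=P[v0:v1,u0:u1].reshape(-1,3); 
    hi=Q[(Q[:,2]>0.112)&(Q[:,2]<.13)]
    print(n,len(hi),np.nanmean(hi,0),hi.min(0),hi.max(0))
    b=Q[(Q[:,2]>0.02)&(Q[:,2]<.08)]
    f=least_squares(lambda s:np.hypot(b[:,0]-s[0],b[:,1]-s[1])-.056,np.nanmean(hi,0)[:2],loss='soft_l1',f_scale=.002)
    print("body fit",f.x,len(b),np.abs(f.fun).mean())
p,P=cloud("top0.npz")
for v in range(262,300,3): print(v,[tuple(np.round(P[v,u]*1000).tolist()) if P[v,u,0]==P[v,u,0] else None for u in range(218,250,4)])
z=np.load("top0.npz")
a=cv2.resize(p[210:320,160:300],None,fx=5,fy=5,interpolation=cv2.INTER_CUBIC); cv2.imwrite("pics/topz.png",a[:,:,::-1])
p,_=cloud("scene0.npz")
a=cv2.resize(p[230:340,180:300],None,fx=5,fy=5,interpolation=cv2.INTER_CUBIC); cv2.imwrite("pics/scz.png",a[:,:,::-1])
E
```

```text
top0.npz 1953 [0.55689299 0.2469863  0.12264817] [0.49014238 0.19158349 0.11213047] [0.62417921 0.30344131 0.12910782]
body fit [0.56046116 0.24669948] 88 0.0005068853514136595
scene0.npz 2398 [0.55260055 0.25178353 0.12265045] [0.49063501 0.19255774 0.11229707] [0.6251837  0.30322713 0.12809632]
body fit [0.56248722 0.247298  ] 1644 0.023758867987717633
262 [(526.0, 253.0, 124.0), (523.0, 245.0, 125.0), (520.0, 236.0, 123.0), (517.0, 228.0, 121.0), (514.0, 220.0, 122.0), (518.0, 215.0, 95.0), (519.0, 209.0, 77.0), (526.0, 204.0, 37.0)]
265 [(520.0, 255.0, 123.0), (517.0, 247.0, 122.0), (514.0, 239.0, 121.0), (509.0, 229.0, 129.0), (514.0, 225.0, 98.0), (514.0, 218.0, 85.0), (517.0, 213.0, 60.0), (521.0, 207.0, 29.0)]
268 [(514.0, 257.0, 120.0), (509.0, 248.0, 128.0), (507.0, 240.0, 124.0), (506.0, 233.0, 115.0), (510.0, 229.0, 88.0), (504.0, 219.0, 96.0), (513.0, 216.0, 46.0), (518.0, 211.0, 11.0)]
271 [(507.0, 259.0, 121.0), (504.0, 250.0, 123.0), (506.0, 246.0, 99.0), (506.0, 239.0, 88.0), (506.0, 232.0, 76.0), (497.0, 220.0, 99.0), (510.0, 221.0, 27.0), (513.0, 215.0, -2.0)]
274 
[... 926 characters left out ...]
1.0), (490.0, 283.0, 2.0), (487.0, 274.0, 3.0), (463.0, 247.0, 107.0), (460.0, 239.0, 106.0), (457.0, 230.0, 108.0), (453.0, 221.0, 112.0), (451.0, 213.0, 110.0)]
292 [(487.0, 295.0, 0.0), (484.0, 285.0, 0.0), (481.0, 277.0, -3.0), (477.0, 267.0, -2.0), (454.0, 240.0, 109.0), (451.0, 232.0, 109.0), (448.0, 224.0, 109.0), (464.0, 230.0, -5.0)]
295 [(480.0, 297.0, -3.0), (476.0, 287.0, 1.0), (473.0, 278.0, 2.0), (470.0, 269.0, 1.0), (447.0, 242.0, 111.0), (444.0, 233.0, 112.0), (460.0, 241.0, 0.0), (456.0, 232.0, -0.0)]
298 [(473.0, 299.0, -1.0), (469.0, 289.0, 1.0), (466.0, 280.0, 1.0), (463.0, 271.0, -2.0), (459.0, 261.0, 1.0), (456.0, 252.0, -0.0), (453.0, 243.0, -1.0), (449.0, 234.0, 0.0)]
```

View pics/topz.png

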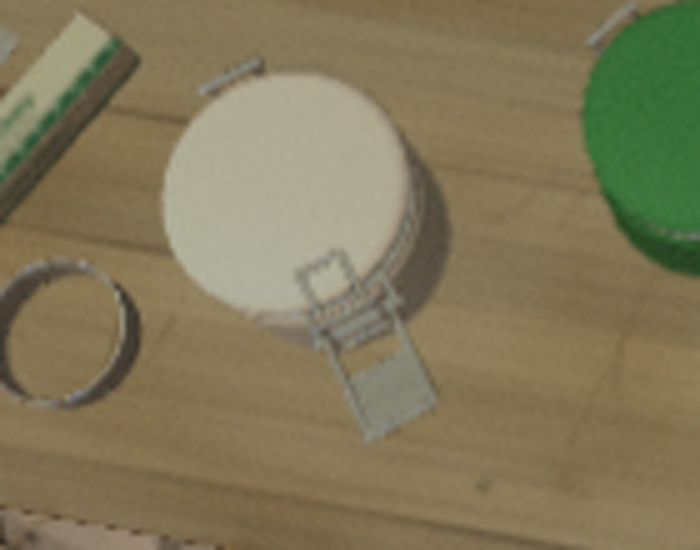

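View pics/scz.png

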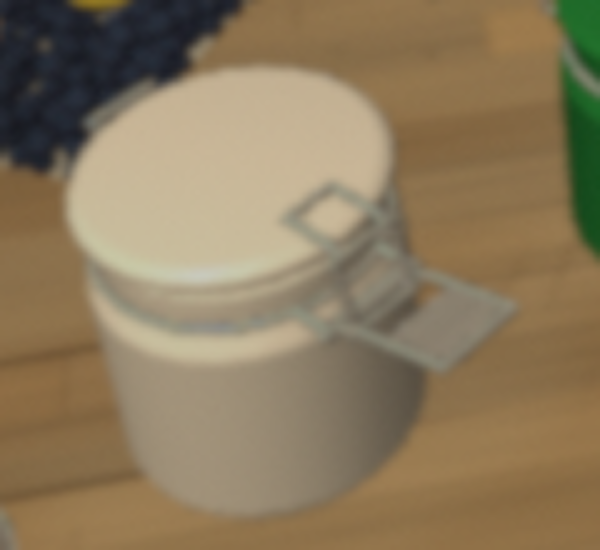

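```bash
cat >> h.py <<'E'
from scipy.spatial.transform import Rotation as R
E
python3 - <<'E'
from h import *
C=np.array([.5605,.2468])
for n,(u0,u1,v0,v1) in [("top0.npz",(224,252,276,302)),("scene0.npz",(245,286,275,308))]:
    p,P=cloud(n); Q=P[v0:v1,u0:u1].reshape(-1,3)
    r=np.hypot(*(Q[:,:2]-C).T)
    m=(Q[:,2]>.09)&(Q[:,2]<.125)&(r>.083)&(r<.13); q=Q[m]
    c=q.mean(0); w,V=np.linalg.eigh(np.cov(q.T)); nrm=V[:,0]*np.sign(V[2,0])
    print(n,m.sum(),c,"sd",np.sqrt(w),"n",nrm,"r",np.hypot(*(c[:2]-C)),"yaw(pos)",np.arctan2(*(C-c[:2])[::-1]))
    # yaw from minAreaRect
    rect=cv2.minAreaRect((q[:,:2]*1000).astype(np.float32)); print(rect)
p,P=cloud("top0.npz")
for nm,(u,v) in dict(tall=(415,165),tallplate=(432,199),g1=(300,238),g2=(367,280),pur=(350,180)).items(): print(nm,np.round(np.nanmedian(P[v-2:v+3,u-2:u+3].reshape(-1,3),0),3))
E
```

```text
top0.npz 218 [0.45991915 0.23051657 0.10754137] sd [0.00143366 0.00969854 0.0105681 ] n [0.26199433 0.0241038  0.96476835] r 0.10189041739772406 yaw(pos) 0.16050133440370104
((462.2698669433594, 230.7217559814453), (36.119056701660156, 35.38588333129883), 9.953614234924316)
scene0.npz 290 [0.45937518 0.23126933 0.10761897] sd [0.00085616 0.01021939 0.01102475] n [0.23394193 0.03162228 0.97173618] r 0.10231045930248857 yaw(pos) 0.15238855499479056
((462.0896911621094, 230.6310272216797), (36.18587112426758, 37.655704498291016), 9.542625427246094)
tall [ 0.569 -0.231  0.185]
tallplate [ 0.487 -0.239  0.166]
g1 [0.516 0.064 0.121]
g2 [ 0.376 -0.042  0.121]
pur [ 0.586 -0.08   0.181]
```

```bash
cat >> h.py <<'E'
yaw=.158; ex=np.array([np.cos(yaw),np.sin(yaw),0]); ey=np.array([-np.sin(yaw),np.cos(yaw),0]); ez=np.array([0,0,1.])
piv=np.array([.5605,.2468,.096])-.065*ex
def pose(th,gap=0.,rc=.042,s=1,inplane=False,lo=np.radians(40),hi=np.radians(80)):
    t=np.clip(th,lo,hi); hw=.0145 if inplane else .011
    d=np.cos(t)*ex-np.sin(t)*ez; n=np.sin(t)*ex+np.cos(t)*ez
    push=np.cos(th)*ex-np.sin(th)*ez; rad=-np.sin(th)*ex-np.cos(th)*ez
    contact=piv+rc*rad-push*(.0015+gap)
    corner=hw*n*np.sign(n@push) if abs(n@push)>1e-6 else 0*n
    tcp=contact-corner
    Y=s*(n if inplane else ey); Z=np.cross(d,Y)
    return tcp, R.from_matrix(np.stack([d,Y,Z],1)).as_euler('xyz').tolist()
E
python3 - <<'E'
from h import *
from plant import *
o=observe(); print(o["time_s"],np.round(o["eef_pos"],3),o["tcp_rot"])
for ip in (0,1):
  for s in (1,-1):
    print(ip,s)
    for th,g in [(1.83,.06),(1.83,0),(1.2,0),(.6,0),(.05,0)]:
        p,r=pose(th,g,s=s,inplane=ip); q=inverse_kinematics(p.tolist(),r)
        print(th,np.round(p,3),None if q is None else np.round(q,2))
print(inverse_kinematics([.2,-.5,.38],list(o["tcp_rot"])))
E
```

```text
0.1 [ 0.217 -0.586  0.23 ] [-1.69399356  1.56902093  1.80238549]
0 1
1.83 [0.482 0.234 0.168] [ 0.32 -0.07  1.96 -0.03  1.07 -1.39]
1.83 [0.467 0.232 0.11 ] [ 0.33 -0.03  2.04 -0.04  0.95 -1.38]
1.2 [0.457 0.23  0.082] [ 0.36 -0.13  2.24 -0.12  0.67 -1.29]
0.6 [0.465 0.232 0.054] [ 0.46 -0.09  2.53  4.14  0.27  0.79]
0.05 [0.486 0.235 0.046] [ 0.43 -0.01  2.49  4.    0.28  0.91]
0 -1
1.83 [0.482 0.234 0.168] [ 0.32 -0.07  1.96 -0.03  1.07  1.75]
1.83 [0.467 0.232 0.11 ] [ 0.33 -0.03  2.04 -0.04  0.95  1.76]
1.2 [0.457 0.23  0.082] [ 0.36 -0.13  2.24 -0.12  0.67  1.85]
0.6 [0.465 0.232 0.054] [ 0.46 -0.09  2.53  4.14  0.27 -2.35]
0.05 [0.486 0.235 0.046] [ 0.43 -0.01  2.49  4.    0.28 -2.23]
1 1
1.83 [0.486 0.235 0.169] [ 0.32 -0.06  1.95 -0.03  1.07  0.18]
1.83 [0.471 0.232 0.111] [ 0.33 -0.02  2.04 -0.04  0.95  0.19]
1.2 [0.457 0.23  0.082] [ 0.36 -0.13  2.24 -0.12  0.67  0.28]
0.6 [0.462 0.231 0.051] [ 0.46 -0.09  2.54  4.11  0.28  2.38]
0.05 [0.484 0.235 0.043] [ 0.44 -0.01  2.49  3.98  0.29  2.5 ]
1 -1
1.83 [0.486 0.235 0.169] None
1.83 [0.471 0.232 0.111] None
1.2 [0.457 0.23  0.082] None
0.6 [0.462 0.231 0.051] [ 0.46 -0.09  2.54  4.11  0.28 -0.76]
0.05 [0.484 0.235 0.043] [ 0.44 -0.01  2.49  3.98  0.29 -0.64]
[-1.33677245e+00 -4.08126093e-02  1.53159921e+00  4.33706285e-06
  1.65258145e+00 -1.20762174e-01]
```

```bash
python3 - <<'E'
from h import *
from plant import *
for lo in (50,55,60):
    print(lo)
    for th,g in [(1.83,.06),(1.83,.008),(1.5,0),(1.2,0),(.9,0),(.6,0),(.4,0),(.25,0),(.1,0),(.05,0.05)]:
        p,r=pose(th,g,rc=.046,s=1,inplane=True,lo=np.radians(lo),hi=np.radians(80)); q=inverse_kinematics(p.tolist(),r)
        print(th,np.round(p,3),None if q is None else np.round(q,2))
E
```

```text
50
1.83 [0.482 0.234 0.17 ] [ 0.32 -0.07  1.96 -0.03  1.08  0.18]
1.83 [0.469 0.232 0.119] [ 0.33 -0.04  2.03 -0.04  0.97  0.19]
1.5 [0.465 0.232 0.097] [ 0.33 -0.01  2.06 -0.04  0.92  0.19]
1.2 [0.453 0.23  0.081] [ 0.36 -0.14  2.25 -0.12  0.67  0.28]
0.9 [0.46  0.231 0.069] [ 0.41 -0.2   2.45 -0.6   0.28  0.78]
0.6 [0.458 0.231 0.05 ] [ 0.42 -0.14  2.47 -0.9   0.22  1.09]
0.4 [0.466 0.232 0.045] None
0.25 [0.473 0.233 0.042] None
0.1 [0.479 0.234 0.041] None
0.05 [0.432 0.226 0.043] [ 0.45 -0.19  2.52 -0.96  0.23  1.17]
55
1.83 [0.482 0.234 0.17 ] [ 0.32 -0.07  1.96 -0.03  1.08  0.18]
1.83 [0.469 0.232 0.119] [ 0.33 -0.04  2.03 -0.04  0.97  0.19]
1.5 [0.465 0.232 0.097] [ 0.33 -0.01  2.06 -0.04  0.92  0.19]
1.2 [0.453 0.23  0.081] [ 0.36 -0.14  2.25 -0.12  0.67  0.28]
0.9 [0.448 0.229 0.06 ] [ 0.41 -0.2   2.44 -0.45  0.34  0.64]
0.6 [0.458 0.23  0.051] [ 0.4  -0.14  2.42 -0.49  0.3   0.67]
0.4 [0.466 0.232 0.046] [ 0.4  -0.11  2.4  -0.5   0.29  0.68]
0.25 [0.472 0.233 0.043] [ 0.39 -0.08  2.38 -0.51  0.28  0.69]
0.1 [0.479 0.234 0.042] [ 0.39 -0.06  2.37 -0.51  0.27  0.69]
0.05 [0.432 0.226 0.044] [ 0.43 -0.19  2.48 -0.53  0.31  0.73]
60
1.83 [0.482 0.234 0.17 ] [ 0.32 -0.07  1.96 -0.03  1.08  0.18]
1.83 [0.469 0.232 0.119] [ 0.33 -0.04  2.03 -0.04  0.97  0.19]
1.5 [0.465 0.232 0.097] [ 0.33 -0.01  2.06 -0.04  0.92  0.19]
1.2 [0.453 0.23  0.081] [ 0.36 -0.14  2.25 -0.12  0.67  0.28]
0.9 [0.447 0.229 0.061] [ 0.39 -0.18  2.38 -0.28  0.44  0.46]
0.6 [0.457 0.23  0.052] [ 0.39 -0.13  2.36 -0.29  0.41  0.47]
0.4 [0.465 0.232 0.047] [ 0.38 -0.09  2.34 -0.29  0.39  0.47]
0.25 [0.471 0.233 0.045] [ 0.38 -0.07  2.33 -0.29  0.39  0.47]
0.1 [0.478 0.234 0.043] [ 0.37 -0.05  2.31 -0.29  0.38  0.46]
0.05 [0.431 0.226 0.045] [ 0.41 -0.18  2.42 -0.31  0.41  0.51]
```

```bash
sed -i 's/corner=hw.*/corner=hw*n*np.clip((n@push)\/.2,-1,1)/' h.py; sed -i 's/rc=.042,s=1,inplane=False,lo=np.radians(40)/rc=.046,s=1,inplane=True,lo=np.radians(58)/' h.py
python3 - <<'E'
from h import *
from plant import *
o=observe()
q=np.array(inverse_kinematics([.2,-.5,.38],list(o["tcp_rot"]))); set_joints(q.tolist())
gripper_to(0.0,40); print(observe()["time_s"])
p,r=pose(1.83,.12); q=inverse_kinematics(p.tolist(),r); print(q); 
qm=q.copy() 
set_joints(list(q)); print(observe()["time_s"])
p,r=pose(1.83,.02); movep(p.tolist(),r); o=observe(); print(o["time_s"],o["eef_pos"],p,o["ft_force"],o["opening"])
for n in ("scene","top"):
    a,_=get_image(n); cv2.imwrite(f"pics/{n}1.png",a[:,:,::-1])
E
```

```text
1.5917
[ 0.31803368 -0.08736764  1.86650849 -0.02980747  1.19025814  0.16871671]
4.4333
4.9167 [0.47253011 0.23246631 0.13162083] [0.47194403 0.23269055 0.13108998] [-0.33588371  1.12743301  0.85208069] -0.00014462128812718663
```

View pics/scene1.png

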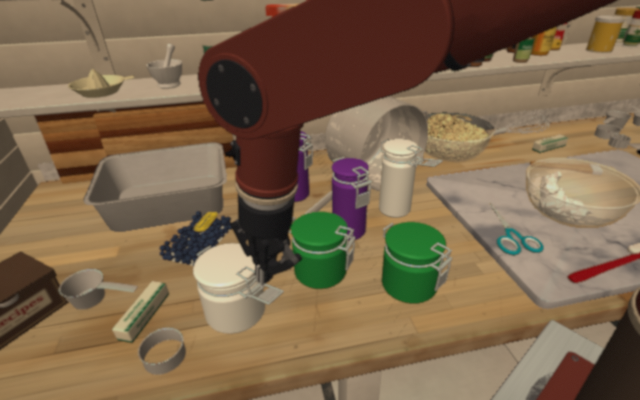

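The shut fingers hang just above the squat plate, with the tip at about (268,280) and the plate at (265,295). The green canister is clear. Now I'll push along the arc.

```bash
python3 - <<'E'
from h import *
from plant import *
for th in [1.83,1.65,1.5,1.35,1.2,1.05,.9,.75,.6,.5,.4,.3,.2]:
    p,r=pose(th); hit=move_l(p.tolist(),feed=.06,rotation=r,max_force=30)
    o=observe(); print(th,hit,round(o["time_s"],2),np.round(o["ft_force"],1),np.round(np.array(o["eef_pos"])-p,4))
    if hit: break
for n in ("scene","top"):
    a,d=get_image(n); cv2.imwrite(f"pics/{n}2.png",a[:,:,::-1])
a=cv2.resize(get_image("scene")[0][200:350,160:340],None,fx=4,fy=4); cv2.imwrite("pics/scz2.png",a[:,:,::-1])
E
```

```text
1.83 False 5.5 [-0.3 -1.  -0.6] [-0.0004 -0.0001 -0.0005]
1.65 False 5.79 [ 0.4 -0.   0.3] [-0.0002 -0.0001 -0.0003]
1.5 False 6.12 [-1.6 -0.1  1.1] [-0.0009 -0.0002 -0.0006]
1.35 False 6.45 [-1.2 -0.5  2.2] [-0.001  -0.0002 -0.0004]
1.2 False 6.75 [-1.1  0.1 -0.2] [-0.0015 -0.0003 -0.0007]
1.05 False 7.06 [-1.   0.4 -0.3] [-0.0006 -0.0004 -0.0004]
0.9 False 7.38 [-0.8 -0.7  1.2] [ 0.0006 -0.0001  0.0004]
0.75 False 7.67 [-0.7 -0.5  1.3] [-0.0003 -0.0003 -0.0006]
0.6 False 7.94 [-2.6 -0.2 -2.2] [-0.0009 -0.0004 -0.001 ]
0.5 False 8.19 [-3.9  1.7 -4.5] [-0.0014 -0.0005 -0.0013]
0.4 False 8.44 [-4.8  1.3 -7.9] [-0.0017 -0.0007 -0.0016]
0.3 False 8.69 [-5.9  0.4 -9.5] [-0.0021 -0.0009 -0.002 ]
0.2 False 8.94 [ -4.6  -0.6 -13.4] [-0.0022 -0.0011 -0.0022]
```

View pics/scz2.png

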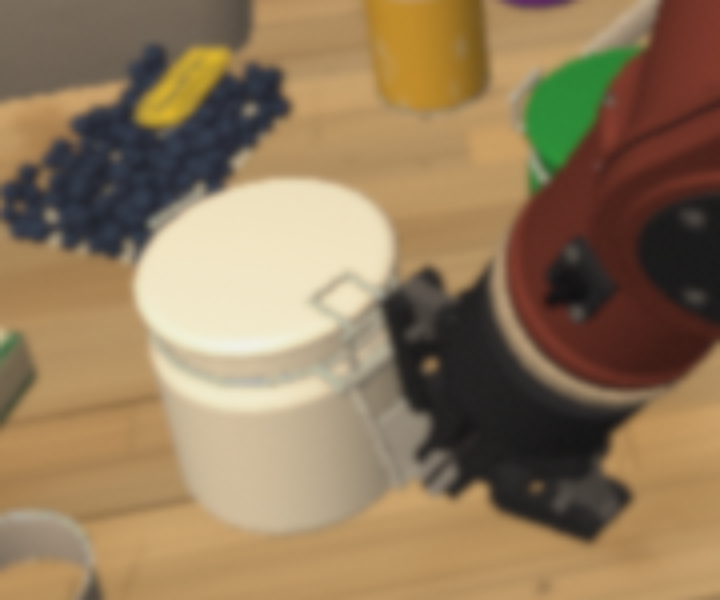

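The clasp is almost flat against the front, with its plate at zoom (400,430). The force on the tool is growing, about 14 N and mostly downward, and a gripper knuckle is near the pivot at (400,320). I'll back straight off and look.

```bash
python3 - <<'E'
from h import *
from plant import *
o=observe(); p=np.array(o["eef_pos"]); print(o["ft_force"])
hit=move_l((p-.05*ex+.0*ez).tolist(),feed=.06); o=observe(); print(hit,o["time_s"],np.round(o["ft_force"],1))
P0=np.array(o["eef_pos"])
move_l((P0-.04*ex+.12*ez).tolist(),feed=.15); o=observe(); print(o["time_s"],np.round(o["ft_force"],1))
for n in ("scene","top"):
    a,d=get_image(n); c=get_calibration(n); cv2.imwrite(f"pics/{n}3.png",a[:,:,::-1]); np.savez(f"{n}3.npz",p=a,d=d,K=c["intrinsics"],D=c["dist_coeffs"],T=c["world_from_camera"])
    if n=="scene": cv2.imwrite("pics/scz3.png",cv2.resize(a[200:350,160:340],None,fx=4,fy=4)[:,:,::-1])
E
```

```text
[ -4.26793549  -1.06034614 -14.56566185]
False 10.1167 [-0.4 -0.3 -0.1]
11.1083 [-0.5  0.  -0.4]
```

View pics/scz3.png

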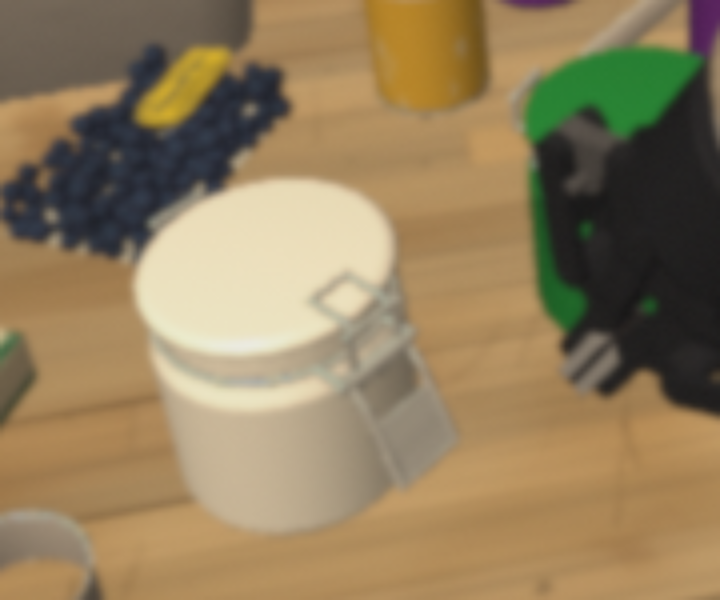

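View pics/top3.png

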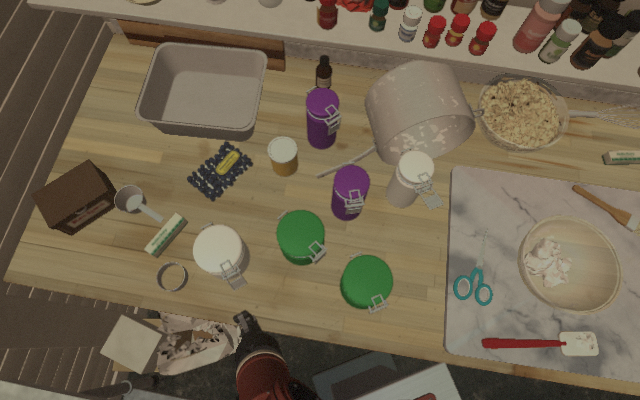

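The clasp hangs part way, with the plate at zoom (420,440), and isn't flat yet. I'll measure its angle.

```bash
python3 - <<'E'
from h import *
for n,(u0,u1,v0,v1) in [("scene3.npz",(250,280,280,325)),("top3.npz",(222,252,270,298))]:
    p,P=cloud(n); Q=P[v0:v1,u0:u1].reshape(-1,3)-piv
    q=np.stack([Q@ex,Q@ey,Q[:,2]],1)
    m=(np.abs(q[:,1])<.02)&(q[:,0]<.0)&(q[:,0]>-.06)&(q[:,2]<-.012)&(q[:,2]>-.06); q=q[m]
    r=np.hypot(q[:,0],q[:,2]); q=q[(r<.058)&(r>.022)]; th=np.arctan2(-q[:,0],-q[:,2])
    print(n,len(q),np.median(th),np.percentile(th,[10,25,75,90]),np.median(q,0))
    for k in q[::max(1,len(q)//12)]: print(np.round(k*1000))
E
```

```text
scene3.npz 342 0.4781537792935384 [0.44271682 0.46029986 0.49647162 0.51661849] [-0.01746849  0.00044909 -0.03378023]
[-11. -16. -19.]
[-12.  -3. -20.]
[-15.  -6. -25.]
[-14.  -1. -27.]
[-19. -17. -40.]
[-14.   5. -29.]
[-18.  -6. -38.]
[-25. -15. -45.]
[-18.   5. -36.]
[-24.  -9. -47.]
[-21.   0. -45.]
[-20.  17. -39.]
[-22.  17. -47.]
top3.npz 135 0.5046461651413136 [0.45858992 0.48095336 0.52953437 0.55175882] [-0.01849017 -0.00094987 -0.03182047]
[-10. -12. -24.]
[-14. -11. -27.]
[-18. -12. -27.]
[-17.  -7. -29.]
[-14.   4. -28.]
[-12.  14. -21.]
[-21.  -7. -34.]
[-15.  10. -31.]
[-25. -11. -43.]
[-21.   2. -39.]
[-21.   7. -39.]
[-22.   8. -43.]
[-23.  17. -43.]
```

Angle is about 0.45–0.5 rad, right at dead centre. With the jaws in the swing plane, the gripper knuckle probably jammed at the pivot. I'll turn the wrist 90° so the knuckles lie along the pivot, then push again.

```bash
python3 - <<'E'
from h import *
from plant import *
o=observe(); q=np.array(o["q"]); P0=np.array(o["eef_pos"])
K=dict(inplane=False,s=1)
best=None
for s in (1,-1):
    K['s']=s; ok=[]
    for th,g in [(.7,.03),(.5,.005),(.3,0),(.1,0),(.0,0)]:
        p,r=pose(th,g,**K); x=inverse_kinematics(p.tolist(),r); ok.append(None if x is None else np.round(x,2).tolist())
    print(s,ok)
    if all(x is not None for x in ok) and (best is None or abs(ok[0][5]-q[5])<best[1]): best=(s,abs(ok[0][5]-q[5]))
K['s']=best[0]; print(np.round(q,2),best)
p,r=pose(.7,.03,**K)
movep((P0).tolist(),r); print(observe()["time_s"])
move_l(p.tolist(),feed=.15,rotation=r); print(observe()["time_s"])
for th in [.6,.5,.4,.3,.2,.12,.05]:
    p,r=pose(th,0,**K); hit=move_l(p.tolist(),feed=.06,rotation=r,max_force=25)
    o=observe(); print(th,hit,round(o["time_s"],2),np.round(o["ft_force"],1),np.round(np.array(o["eef_pos"])-p,4))
    if hit: break
a,_=get_image("scene"); cv2.imwrite("pics/scz4.png",cv2.resize(a[200:350,160:340],None,fx=4,fy=4)[:,:,::-1])
E
```

```text
1 [[0.41, -0.26, 2.43, -0.31, 0.45, -1.07], [0.39, -0.13, 2.38, -0.35, 0.37, -1.05], [0.38, -0.08, 2.35, -0.36, 0.35, -1.04], [0.38, -0.06, 2.33, -0.36, 0.34, -1.05], [0.38, -0.04, 2.32, -0.35, 0.34, -1.05]]
-1 [[0.41, -0.26, 2.43, -0.31, 0.45, 2.07], [0.39, -0.13, 2.38, -0.35, 0.37, 2.1], [0.38, -0.08, 2.35, -0.36, 0.35, 2.1], [0.38, -0.06, 2.33, -0.36, 0.34, 2.1], [0.38, -0.04, 2.32, -0.35, 0.34, 2.09]]
[ 0.46 -0.63  2.48 -0.23  0.77  0.42] (1, np.float64(1.4897229132370846))
12.6083
13.425
0.6 False 14.15 [-0.   0.1  0. ] [-0.0001  0.      0.0002]
0.5 False 14.4 [-0.   0.1 -0.4] [0.0001 0.     0.0002]
0.4 False 14.65 [ 0.   0.2 -0.1] [ 0.0002  0.     -0.    ]
0.3 False 14.9 [-0.1 -0.   0.2] [ 0.0002 -0.     -0.0001]
0.2 False 15.15 [-0.4  0.  -0.4] [ 0.0003  0.     -0.    ]
0.12 False 15.4 [0.7 1.  0.1] [0.0002 0.     0.0001]
0.05 False 15.65 [ 0.4  1.  -0.4] [0.0002 0.     0.0001]
```

View pics/scz4.png

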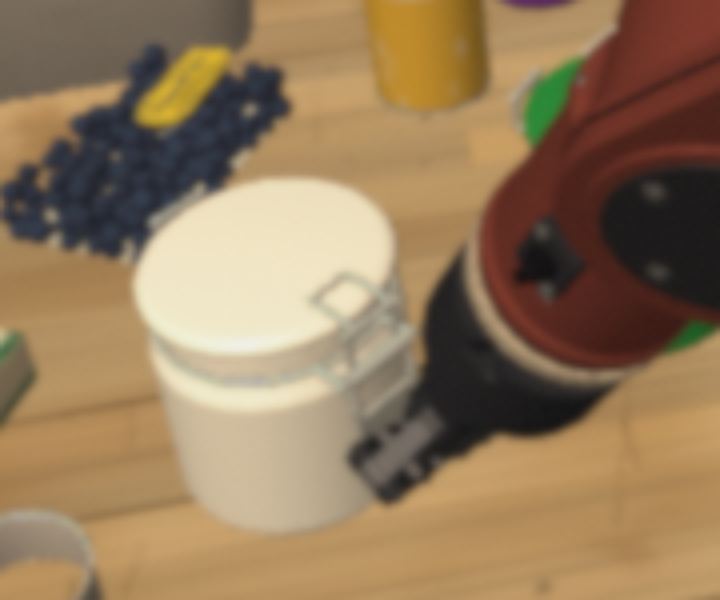

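Contact forces are tiny and the clasp may have snapped or may be just short. I'll press inwards until there is firm contact, then back off.

```bash
python3 - <<'E'
from h import *
from plant import *
o=observe(); p=np.array(o["eef_pos"])
for k in range(1,6):
    hit=move_l((p+.003*k*ex).tolist(),feed=.04,max_force=15); o=observe()
    print(k,hit,np.round(o["ft_force"],1),np.round((np.array(o["eef_pos"])-p)@ex,4))
    if hit: break
hold(.1)
p=np.array(observe()["eef_pos"])
move_l((p-.06*ex).tolist(),feed=.08); p=np.array(observe()["eef_pos"])
move_l((p-.04*ex+.12*ez).tolist(),feed=.15); o=observe(); print(o["time_s"],np.round(o["ft_force"],1))
for n in ("scene","top"):
    a,d=get_image(n); c=get_calibration(n); cv2.imwrite(f"pics/{n}5.png",a[:,:,::-1]); np.savez(f"{n}5.npz",p=a,d=d,K=c["intrinsics"],D=c["dist_coeffs"],T=c["world_from_camera"])
    if n=="scene": cv2.imwrite("pics/scz5.png",cv2.resize(a[200:350,160:340],None,fx=4,fy=4)[:,:,::-1])
for n,(u0,u1,v0,v1) in [("scene5.npz",(250,280,275,325)),("top5.npz",(222,252,270,298))]:
    _,P=cloud(n); Q=P[v0:v1,u0:u1].reshape(-1,3)-piv
    q=np.stack([Q@ex,Q@ey,Q[:,2]],1)
    m=(np.abs(q[:,1])<.014)&(q[:,0]<.02)&(q[:,0]>-.06)&(q[:,2]<-.025)&(q[:,2]>-.052); q=q[m]
    th=np.arctan2(-q[:,0],-q[:,2]); print(n,len(q),np.percentile(th,[10,25,50,75,90]),np.median(q,0))
E
```

```text
1 False [-0.   0.3  0.2] 0.0033
2 False [-2.8 -1.7  2. ] 0.0054
3 False [-15.5  -2.1   8.7] 0.0061
4 False [-25.9  -2.7  13.1] 0.0066
5 False [-37.7  -4.5  21. ] 0.0072
19.0417 [0.6 0.4 0.2]
scene5.npz 176 [-0.34047925 -0.01289585  0.00402145  0.02010782  0.03391741] [-0.00015882 -0.00146634 -0.03472837]
top5.npz 36 [0.00933842 0.03999391 0.05310464 0.07007949 0.07711027] [-0.00212714  0.0005371  -0.03679514]
```

View pics/scz5.png

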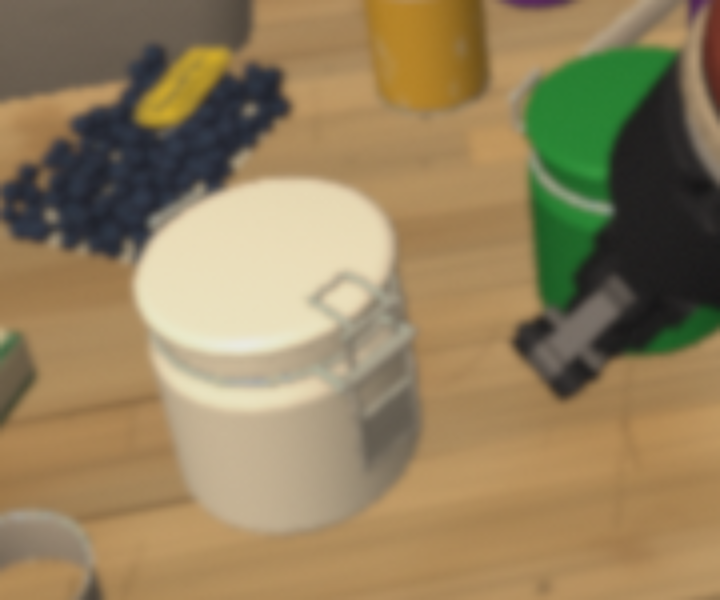

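View pics/top5.png

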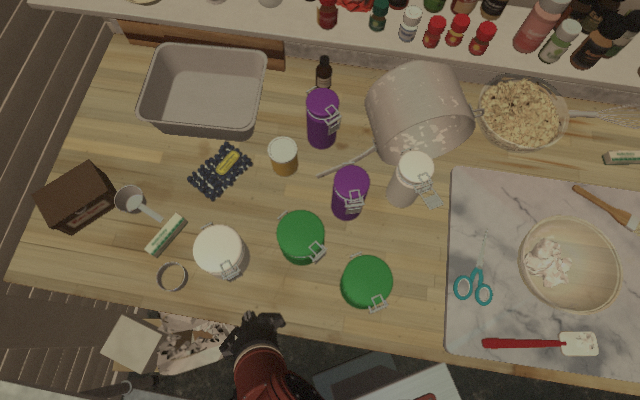

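The squat clasp now lies flat along the front, with its plate at zoom (390,430) and a measured angle of about 0.00–0.05 rad. The tall one's plate still stands out at top (432,199). The arm is clear, with its tip at top (235,350). I'll hand in.

```bash
python3 - <<'E'
from plant import *
import numpy as np
o=observe(); print(o["time_s"],np.round(o["ft_force"],1),o["eef_pos"]); job_done()
E
```

```text
19.1417 [-0.3  0.3 -0.4] [0.39217022 0.21886361 0.15796945]
the job is handed in; nothing more can be done
```

The squat canister's clasp is shut flat along its front, and I handed the job in at 19.1 s. `job_done()` gives no verdict, so I can't confirm the pass.

- **First push:** I pushed the thumb plate along its arc with the fingers shut, but it stopped at about 0.45–0.5 rad, right at dead centre. A gripper knuckle probably jammed at the pivot.
- **Second push:** I turned the wrist 90° and pushed again, and the clasp went down onto its end stop. I then backed the arm off.

**Last checks**
- **Squat clasp:** depth data put it at about 0.00 rad from the scene camera and 0.05 rad from the top camera. The two differ slightly, but both are under 0.12.
- **Tall clasp:** it looks open and unchanged in the last top picture; I didn't measure its angle. The arm worked well away from it.
- **Arm:** it was clear of everything, with wrist force about zero.
- **Peak force:** the final press with the fingertips reached about 43 N at the wrist. The 15 N stop I had set didn't trigger, because it counts the change within each short step. That is well under the 120 N wrist limit. The 40 N limit covers the arm and gripper body, and I believe only the fingertips were pressing.

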